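Set the sprung work stop of a tool grinder

TASK

We are setting the work stop of the tool grinder: take the brass pin out of the blue pocket tray, stand it fully down in the round seat on the sprung rod and let go of it while the rod is still in. Then pull the rod out of its green sleeve against its spring until its yellow tab is level with the red pointer on the scale, and finish while still holding it there, pin in its seat, so that I can lock the clamp. Leave the pointer, the other pins and everything else on the table where they are.

Things in the scene. Friction and masses are not known exactly. Their poses are not given: they have to be found in the camera images.
- stop: Work stop, fixed to the table: dark base plate 250 (x) x 130 (y) x 12 mm, origin at the centre of its underside. Its own x axis runs along the rod, back into the sleeve; the rod pulls out towards its own -x. The green sleeve (36 mm across, axis 50 mm up) runs from x 0 to x +125. A scale rail (top 50 mm up) stands along its +y side at y 48 to 60, x -125 to -10.
- rod (a joint): How far the sprung rod is pulled out, m: 0 = fully in (its start), grows as it is pulled, end stop at 0.115. The spring pulls back with 4.8 N at 0, plus 0.8 N per 10 mm (about 11 N at 80 mm).
- handle (a point): Grip point of the black upright handle plate on the rod's outer end: 12 mm thick along the rod (x), 36 mm wide (y); this point is 20 mm below the plate's top edge (105 mm over the table) and the plate reaches 65 mm down from it. Axes as stop. It lies 70 mm further out (-x) than the seat, with 44 mm of free space between plate and seat block. Moves with the rod.
- seat (a point): Centre of the floor of the round seat: a blind hole 22 mm across and 12 mm deep in the top of the aluminium block (40 x 40 mm, top 70 mm over the table) on the rod, close in front of the sleeve. This point is 58 mm over the table. Axes as stop. Moves with the rod.
- tab (a point): Tip of the yellow tab, 5 mm wide, that sticks out of the +y side of the seat block towards the scale rail, 66 mm over the table. Axes as stop. Moves with the rod.
- pointer_tip (a point): Tip of the red pointer, 5 mm wide, clamped somewhere along the scale rail, 66 mm over the table, its tip 3 mm beside the path of the yellow tab. Axes as stop. The tab is level with it when both have the same position along the rod; it stands 50 to 85 mm further out than the tab at the start. The pointer slides if pushed with more than 15 N.
- tray: Blue pocket tray, fixed, 112 (x) x 168 (y) x 18 mm, origin at the centre of its underside. Six square pockets, 21 mm wide and 10 mm deep (floor 8 mm over the table): 2 along its x and 3 along its y, 56 mm apart centre to centre, the middle pair at y 0. Two pockets are empty.
- pin_center (a point): Centre of the brass pin: upright cylinder 18 mm in diameter, 36 mm high, about 70 g, foot chamfered 1.5 mm. It stands in a pocket, its top 44 mm over the table and 26 mm of it above the tray. Its z axis points to its top.
- pin_a_center (a point): Centre of a steel pin of the same size in the tray: leave alone.
- pin_b_center (a point): Centre of a second steel pin of the same size in the tray: leave alone.
- pin_c_center (a point): Centre of a black pin of the same size in the tray: leave alone.
- spanner: Steel spanner lying on the table near the robot, about 0.2 m long: leave alone.
- screwdriver: Screwdriver lying on the table to the robot's right, about 0.2 m long: leave alone.
- oil: Orange oil bottle, 56 mm across, 130 mm high, origin under its centre: leave alone.
- wheel: Steel cup wheel, 100 mm across, 35 mm high, lying on the table, origin under its centre: leave alone.
- packing: Wooden packing block 90 x 60 x 40 mm, origin under its centre: leave alone.

How it is judged:
On the way:
1. the brass pin stands fully down in the seat, let go, with the rod still in (pulled less than 12 mm) (horizontal distance between pin_center and seat below 0.004 m and z of pin_center in the frame of seat between 0.015 and 0.021 m and angle between pin_center's own z axis and vertical below 0.12 rad and contact force between the fingers and pin below 0.1 N and value of joint rod below 0.012 m), for 0.2 s.
At the end, for the whole second after the job is handed in: The fingers hold the rod (more than 2 N) at rest, its yellow tab within 5 mm of the red pointer along the rod, and the brass pin stands fully down in the seat (within 4 mm of its axis, within 3 mm of its floor, upright) (horizontal distance between pin_center and seat below 0.004 m and z of pin_center in the frame of seat between 0.015 and 0.021 m and angle between pin_center's own z axis and vertical below 0.12 rad and x of tab in the frame of pointer_tip between -0.005 and 0.005 m and contact force between the fingers and rod above 2 N and velocity of joint rod between -0.02 and 0.02 m/s); the arm keeps its last pose, push and grip.
It fails at once if another pin is moved by more than 15 mm (distance of any of pin_a_center, pin_b_center, pin_c_center from where it was at the start of the episode above 0.015 m).
It fails at once if the red pointer is shifted by more than 4 mm (distance of pointer_tip from where it was at the start of the episode above 0.004 m).
It fails at once if a bystander on the table is moved by more than 30 mm (distance of any of spanner, screwdriver, oil, wheel, packing from where it was at the start of the episode above 0.03 m).
It also fails if it takes over 54 s, if anything falls off the work surface, if the arm or the gripper's body presses on something with over 40 N, if the wrist force passes 120 N, or if a joint passes its speed limit or range.

ROBOT

A 7-joint arm with a two-finger parallel gripper is mounted at the origin on the work surface. World frame = base frame: x ahead of the robot, y to its left, z up, the work surface at z = 0. Lengths are in m, angles in rad, forces in N, time in s.
With the tool pointing down it reaches from about 0.4 to 0.875 m from the base axis. Payload 19.3 kg.
Tool frame: the origin (TCP) lies midway between the tips of the shut fingers; the grasp point (between the pads) lies bot.tcp_to_grasp behind it (bot.tcp_to_grasp is the distance from the TCP to the grasp point, in m); z points along the fingers, y is the line along which they close (so a half turn about z gives the same grasp; the last joint's range is limited). The gripper opens to 85 mm and grips with 20 to 120 N. Pads are 22 mm wide; open, the fingers measure 114 mm over their backs; the gripper's body (76 mm by 85 mm) begins 54 mm behind the grasp point. The pads swing forward as they close: fully open they stand 13 mm farther back than shut.
Start: joints at [-1.315, 0.521, -0.036, 1.599, 0.021, 1.021, -0.113], TCP at [0.2, 0.592, 0.231] pointing down, gripper open.
Joint ranges: [-2.91, 2.91], [-0.3, 2.13], [-1.5, 1.42], [0.17, 2.43], [-1.26, 4.41], [0.16, 1.93], [-2.52, 2.52]. Speed limits (rad/s): [1.89, 1.89, 2.39, 2.39, 3.01, 3.01, 3.01].

INTERFACE

Orientations are given as [roll, pitch, yaw] about the fixed x, y, z axes, in that order (R = Rz(yaw) Ry(pitch) Rx(roll)).
In Python, from workcell import observe, imaging, bot gives the robot as it stands.
- The arm moves only by the tool send_rows, never from a script. Its argument "plan" is text: rows parted by semicolons, each of 7 numbers parted by spaces: the shift along the tool's x, y, z in m, then the turn, a rotation vector about the tool's x, y, z in degrees, then the finger opening in m, from 0 to 0.0854. In form: dx dy dz rx ry rz claw; .... A call has 1 to 10 rows; each row is the pose to reach, as a shift and turn from the pose commanded when the call began, along the tool's axes at that moment; what a row does not reach only later rows make up. A row lasts 1/12 s, in which the tool goes at most 41.7 mm and 7.16 degrees, less where a joint would pass 70% of its speed; a pose out of reach is approached as far as the arm can. A call with a gripper value outside its range is refused whole. The fingers move at their own pace and stop on an object; "grip_force" is the grip in N (left out, the last holds). Time passes only in rows, so rows that repeat a pose let the fingers close. It gives the time, the measured TCP pose, the force, the opening and the grip force at its end, in the units of the state.
- observe(): the state, without advancing time (a new reading comes with each control period).
- imaging.grab_frame(name): name is "side" or "top"; returns a dict with "color" (400x640x3 uint8, red, green, blue), "fx", "fy", "cx", "cy" (pixels), "eye" and "orientation" of the camera in the world. Camera axes: x right, y down, z forward; pixel columns grow to the right and rows downward; lengths in m; the calibration is good to about 2 mm. A picture is of the moment at which its call begins. There is no depth.
- bot.job_done(): hands the job in; it is judged then, once.
The state is a dict: "clock": time; "qpos": joint angles; "qd": joint speeds; "joint_efforts": joint torques, N m; "position": TCP position; "tool_rot": TCP orientation; "force": force on the tool from outside, world axes, zero at the start; "moment": the same for the moment, N m; "grip_width": finger opening in m; "finger_force": force on a finger pad.
Only numpy, scipy, OpenCV 4.12 (cv2) and the standard library are available. Lean on these libraries where they do the work, as an engineer would, in place of code of your own. Each camera call takes 0.05 s, during which the arm holds its last target. There are 200 camera calls.

## Working session

There is one attempt and no reset: what is moved stays moved. The work goes in short steps, Python scripts to look and compute and a tool call to move; the robot and the scene stay as the last step left them, time stands still between calls to the robot, and variables do not carry over. Pictures are saved under pics/ and viewed, at most 10 in all, crops included, and the job is handed in when it is done.

Besides the shell and the picture viewer there is one more tool, called after "Call:" as a command line: name --argument value ..., lists and objects as JSON in quotes. send_rows: Moves the arm, as the interface text tells. Its arguments: {"type":"object","properties":{"plan":{"type":"string"},"grip_force":{"type":"number"}},"required":["plan"]}

```bash
mkdir -p pics; cat > h.py <<'E'
import numpy as np, cv2
from scipy.spatial.transform import Rotation as R
from workcell import observe, imaging, bot
def load(n):
    f=np.load(f'pics/{n}.npz',allow_pickle=True); return {k:f[k] for k in f.files}
def grab(n,tag):
    f=imaging.grab_frame(n); np.savez(f'pics/{tag}.npz',**{k:np.array(v) for k,v in f.items()})
    cv2.imwrite(f'pics/{tag}.png',f['color'][:,:,::-1]); return f
def rot(f):
    o=np.array(f['orientation'],float)
    return o if o.shape==(3,3) else R.from_euler('xyz',o).as_matrix() if o.size==3 else R.from_quat(o).as_matrix()
def pt(f,u,v,z):
    d=rot(f)@np.array([(u-f['cx'])/f['fx'],(v-f['cy'])/f['fy'],1.]); e=np.array(f['eye'],float)
    return e+d*(z-e[2])/d[2]
def px(f,p):
    c=rot(f).T@(np.array(p)-np.array(f['eye'],float)); return c[0]/c[2]*f['fx']+f['cx'],c[1]/c[2]*f['fy']+f['cy']
E
python3 - <<'E'
from h import *
for n in('top','side'):
    f=grab(n,n+'0'); print(n,f['fx'],f['cx'],f['cy'],f['eye'],f['orientation'])
s=observe();print(s['clock'],s['position'],s['tool_rot'],s['force'],s['grip_width'],bot.tcp_to_grasp)
E
```

```text
top 461.9890343541772 320.06236784714827 198.9908949949247 [ 0.32813893 -0.06811548  1.31526843] [-2.95608695 -0.00545743 -1.56523236]
side 427.8474546390169 314.1187116516095 190.93168058425815 [ 0.03038449 -0.57973071  0.8930307 ] [-2.4089253   0.00572413 -0.815593  ]
0.1 [0.19996929 0.59182823 0.23078753] [-3.14056036e+00  7.23287924e-05  2.81579711e+00] [0.6055363  0.13835629 0.69122633] 0.08504052257769848 0.0187
```

View pics/top0.png

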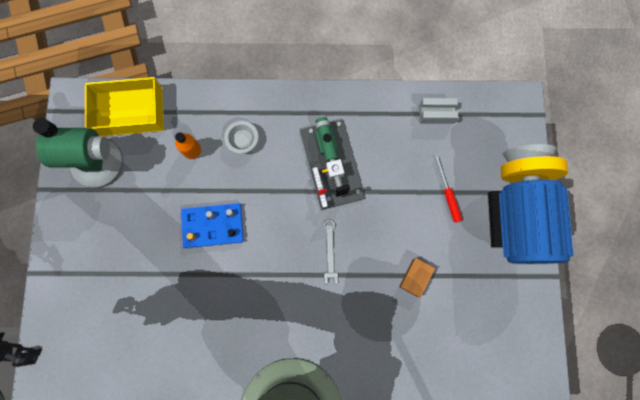

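View pics/side0.png

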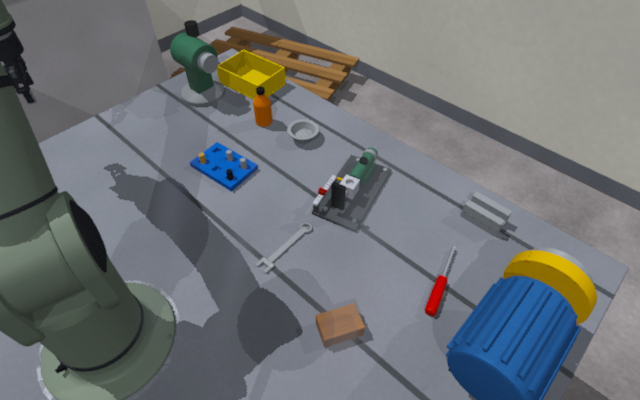

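The top view shows the brass pin in the tray at about (190,236). The stop is around (333,165), with its rod end pointing toward the robot, the pointer at about (321,190) and the tab near (324,171). I'll enlarge both areas.

```bash
python3 - <<'E'
from h import *
im=cv2.imread('pics/top0.png')
a=cv2.resize(im[195:255,173:253],None,fx=5,fy=5,interpolation=cv2.INTER_CUBIC)
b=cv2.resize(im[110:215,293:373],None,fx=5,fy=5,interpolation=cv2.INTER_CUBIC)
c=np.zeros((525,800,3),np.uint8); c[:300,:400]=a; c[:,400:]=b
for k in range(0,800,50): cv2.line(c,(k,0),(k,6),(0,0,255),1)
for k in range(0,525,50): cv2.line(c,(0,k),(6,k),(0,0,255),1);cv2.line(c,(400,k),(406,k),(0,0,255),1)
cv2.imwrite('pics/topc.png',c)
im=cv2.imread('pics/side0.png')
b=cv2.resize(im[140:235,300:400],None,fx=6,fy=6,interpolation=cv2.INTER_CUBIC)
cv2.imwrite('pics/sidec.png',b)
E
```

```text
(no output)
```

View pics/topc.png

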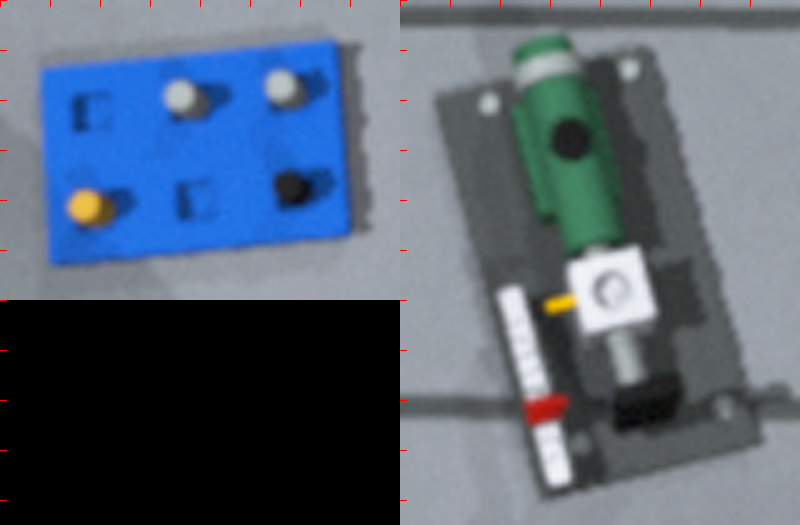

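View pics/sidec.png

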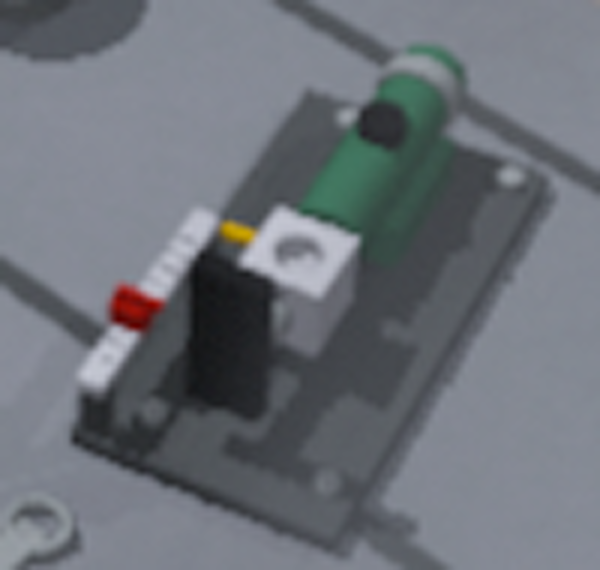

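```bash
python3 - <<'E'
from h import *
f=load('top0'); g=load('side0')
T=lambda x,y,z:pt(f,173+(x+.5)/5-.5,195+(y+.5)/5-.5,z)
S=lambda x,y,z:pt(f,293+(x-400+.5)/5-.5,110+(y+.5)/5-.5,z)
Q=lambda x,y,z:pt(g,300+(x+.5)/6-.5,140+(y+.5)/6-.5,z)
def fit(obj,w):
    obj=np.array(obj,float)[:,:2];w=np.array(w)[:,:2]
    a,b=obj-obj.mean(0),w-w.mean(0)
    th=np.arctan2((a[:,0]*b[:,1]-a[:,1]*b[:,0]).sum(),(a*b).sum())
    M=np.array([[np.cos(th),-np.sin(th)],[np.sin(th),np.cos(th)]]);c=w.mean(0)-M@obj.mean(0)
    print('yaw',th,'c',c,'res mm',np.round(1e3*(w-(obj@M.T+c)),1).tolist());return M,c
print('tray');M,c=fit([(56,84),(56,-84),(-56,-84),(-56,84)],[T(*p,.018)*1e3 for p in((41,70),(334,40),(351,236),(51,264))])
print('pocket of brass',M@[-28,56]+c,'pin top',T(83,205,.044),'others',T(181,96,.044),M@[28,0]+c,T(291,186,.044),M@[-28,-56]+c)
print('stop top');Ms,cs=fit([(125,65),(125,-65),(-125,-65),(-125,65)],[S(*p,.012)*1e3 for p in((436,98),(647,50),(762,440),(545,497))])
print('stop side');fit([(125,65),(125,-65),(-125,-65),(-125,65)],[Q(*p,.012)*1e3 for p in((307,92),(553,185),(345,553),(73,437))])
L=lambda p:np.round(Ms.T@(p[:2]*1e3-cs),1)
for n,a,b,z in(('seat',S(612,290,.07),Q(299,252,.07),.07),('tab',S(546,308,.066),Q(223,231,.066),0),('ptr',S(567,402,.066),Q(160,307,.066),0),('handle',S(650,392,.105),Q(232,265,.105),0)):
    print(n,a,b,'local',L(a),L(b))
E
```

```text
tray
yaw 0.10872763104697489 c [495.05048573 232.32500335] res mm [[-361.3, -228.2], [-187.5, 1099.8], [-499.7, -493.3], [1048.5, -378.3]]
pocket of brass [461.13906864 284.95594284] pin top [0.46177414 0.28616281 0.044     ] others [0.52283267 0.23527835 0.044     ] [522.88514494 235.36338229] [0.47299025 0.17212943 0.044     ] [473.29258439 173.61730599]
stop top
yaw 0.26638513461693425 c [ 679.05789599 -107.96785327] res mm [[-471.0, -505.3], [-3937.3, 152.9], [2093.3, 610.9], [2315.0, -258.5]]
stop side
yaw 0.2656919061101088 c [ 680.16979276 -111.29171434] res mm [[841.1, 2223.5], [-2662.0, -1037.0], [242.8, -1960.3], [1578.1, 773.7]]
seat [ 0.65088109 -0.11462093  0.07      ] [ 0.65397962 -0.11411136  0.07      ] local [-28.9   1. ] [-25.8   0.7]
tab [ 0.64133647 -0.07802649  0.066     ] [ 0.64378775 -0.07882509  0.066     ] local [-28.5  38.8] [-26.4  37.4]
ptr [ 0.58798922 -0.08988572  0.066     ] [ 0.59092671 -0.08888605  0.066     ] local [-83.1  41.4] [-80.   41.6]
handle [ 0.58564473 -0.13364868  0.105     ] [ 0.60261206 -0.11819872  0.105     ] local [-96.9  -0.2] [-76.4  10.3]
```

Call:
send_rows --plan "-0.035 -0.021 0 0 0 5.6 0.045; -0.07 -0.041 0 0 0 11.2 0.045; -0.104 -0.062 0 0 0 16.8 0.045; -0.138 -0.082 0 0 0 22.4 0.045; -0.173 -0.103 0.01 0 0 28 0.045; -0.207 -0.124 0.03 0 0 33.7 0.045; -0.242 -0.144 0.05 0 0 39.3 0.045; -0.276 -0.165 0.08 0 0 44.9 0.045; -0.311 -0.185 0.1 0 0 50.5 0.045; -0.346 -0.206 0.111 0 0 56.1 0.045"

```text
clock: 0.93
position: [0.4506, 0.298, 0.1245]
tool_rot: [-3.14, 0.001, 1.833]
force: [0.4, 1.1, 0.3]
grip_width: 0.0449
finger_force: 0.0
```

```bash
cat >> h.py <<'E'
def go(x,y,z,yaw=1.837):
    s=observe();A=R.from_euler('xyz',s['tool_rot']);B=R.from_euler('xyz',[np.pi,0,yaw])
    print('t',s['clock'],'pos',np.round(s['position'],4),'F',np.round(s['force'],1),'w',s['grip_width'],'ff',s['finger_force'])
    print('shift',np.round(A.inv().apply(np.array([x,y,z])-s['position']),4),'turn',np.round(np.degrees((A.inv()*B).as_rotvec()),2))
E
python3 - <<'E'
from h import *
go(.4615,.2855,.12)
E
```

```text
t 0.9333 pos [0.4506 0.298  0.1245] F [0.4 1.1 0.3] w 0.04490888645750232 ff 0.0
shift [-0.0149  0.0073  0.0045] turn [-0.08  0.04 -0.23]
```

Call:
send_rows --plan "0 0 0 0 0 0 0.045; 0 0 0.03 0 0 0 0.045; 0 0 0.05 0 0 0 0.045; 0 0 0.05 0 0 0 0.045; 0 0 0.05 0 0 0 0.045"

```text
clock: 1.35
position: [0.4503, 0.2989, 0.076]
tool_rot: [-3.14, 0.001, 1.837]
force: [-0.3, -0.2, 0.1]
grip_width: 0.0454
finger_force: 0.0
```

```bash
python3 - <<'E'
from h import *
go(.4615,.2855,.021)
ims=[]
for n in('top','side'):
    f=grab(n,n+'1'); u,v=map(int,px(f,[.4615,.2855,.05])); print(n,u-40,v-40)
    ims.append(cv2.resize(f['color'][v-40:v+40,u-40:u+40,::-1],None,fx=5,fy=5,interpolation=cv2.INTER_CUBIC))
cv2.imwrite('pics/c1.png',np.hstack(ims))
E
```

```text
t 1.35 pos [0.4503 0.2989 0.076 ] F [-0.3 -0.2  0.1] w 0.045380267545229336 ff 0.0
shift [-0.0159  0.0074  0.055 ] turn [-0.1   0.05 -0.02]
top 148 195
side 159 113
```

View pics/c1.png

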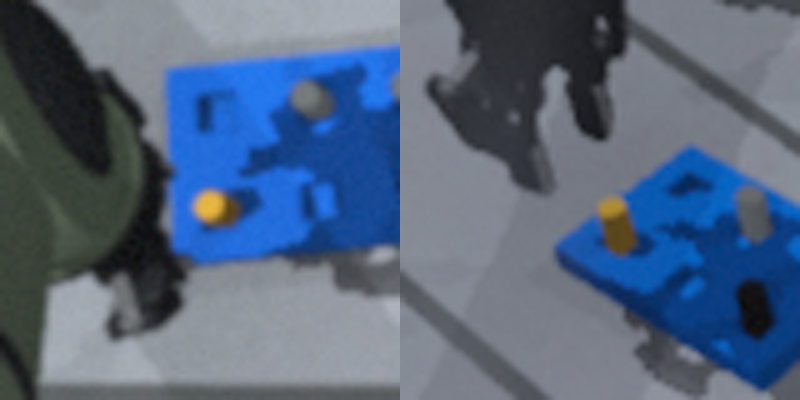

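```bash
python3 - <<'E'
from h import *
g=load('side1');f=load('top1')
print(px(g,[.4503,.2989,.08]),px(f,[.4503,.2989,.08]))
d=np.array([.965,.263,0])*.0225
for s in(1,-1): print(px(g,np.array([.4503,.2989,.08])+s*d),px(f,np.array([.4503,.2989,.08])+s*d))
print('pin side',pt(g,159+211/5-.4,113+203/5-.4,.044))
E
```

```text
(np.float64(191.64982637256395), np.float64(145.13465287828876)) (np.float64(180.50578479941947), np.float64(238.41702475281426))
(np.float64(196.6607640903843), np.float64(140.46320165818852)) (np.float64(178.7926495558017), np.float64(230.31904614153842))
(np.float64(186.52829221591332), np.float64(149.90920772852905)) (np.float64(182.22999651027476), np.float64(246.56736174916915))
pin side [0.46619582 0.28946122 0.044     ]
```

Call:
send_rows --plan "-0.008 0.004 0 0 0 0 0.045; -0.0152 0.0086 0.005 0 0 0 0.045; -0.0152 0.0086 0.02 0 0 0 0.045; -0.0152 0.0086 0.035 0 0 0 0.045; -0.0152 0.0086 0.045 0 0 0 0.045; -0.0152 0.0086 0.052 0 0 0 0.045; -0.0152 0.0086 0.055 0 0 0 0.045; -0.0152 0.0086 0.055 0 0 0 0.045; -0.0152 0.0086 0.055 0 0 0 0.03; -0.0152 0.0086 0.055 0 0 0 0.025" --grip_force 40

```text
clock: 2.28
position: [0.4633, 0.2871, 0.0219]
tool_rot: [3.141, -0.0, 1.837]
force: [-0.0, -0.1, -0.0]
grip_width: 0.0252
finger_force: 0.0
```

```bash
python3 - <<'E'
from h import *
go(.4625,.2865,.021)
E
```

```text
t 2.2833 pos [0.4633 0.2871 0.0219] F [-0.  -0.1 -0. ] w 0.02521469192408283 ff 0.0
shift [-0.0004 -0.0009  0.0009] turn [ 0.04 -0.02 -0.02]
```

Now I'll close on the pin.

Call:
send_rows --plan "0 0 0.001 0 0 0 0.02; 0 0 0.001 0 0 0 0.012; 0 0 0.001 0 0 0 0.01; 0 0 0.001 0 0 0 0.01; 0 0 0.001 0 0 0 0.01; 0 0 0.001 0 0 0 0.01"

```text
clock: 2.78
position: [0.4631, 0.2871, 0.0208]
tool_rot: [3.141, -0.0, 1.837]
force: [-1.1, 0.1, 6.5]
grip_width: 0.0165
finger_force: 38.9
```

```bash
python3 - <<'E'
from h import *
go(.4625,.2865,.1)
E
```

```text
t 2.7833 pos [0.4631 0.2871 0.0208] F [-1.1  0.1  6.5] w 0.016501258709015584 ff 38.88713491614908
shift [-0.0004 -0.0007 -0.0792] turn [ 0.04 -0.02 -0.02]
```

Call:
send_rows --plan "0 0 -0.01 0 0 0 0.01; 0 0 -0.03 0 0 0 0.01; 0 0 -0.06 0 0 0 0.01; 0 0 -0.09 0 0 0 0.01; 0 0 -0.12 0 0 0 0.01; 0 0 -0.14 0 0 0 0.01; -0.02 0.003 -0.14 0 0 0 0.01; -0.05 0.009 -0.14 0 0 0 0.01; -0.08 0.014 -0.14 0 0 0 0.01; -0.11 0.019 -0.14 0 0 0 0.01"

```text
clock: 3.62
position: [0.5104, 0.1847, 0.1613]
tool_rot: [3.141, -0.0, 1.837]
force: [-0.2, 0.1, -1.2]
grip_width: 0.0165
finger_force: 39.3
```

Call:
send_rows --plan "-0.03 0.006 0 0 0 0 0.01; -0.06 0.011 0 0 0 0 0.01; -0.09 0.016 0 0 0 0 0.01; -0.12 0.021 0 0 0 0 0.01; -0.15 0.026 0 0 0 0 0.01; -0.18 0.031 0 0 0 0 0.01; -0.21 0.037 0 0 0 0 0.01; -0.24 0.042 0 0 0 0 0.01; -0.26 0.046 0 0 0 0 0.01; -0.27 0.048 0 0 0 0 0.01"

```text
clock: 4.45
position: [0.6279, -0.0654, 0.1611]
tool_rot: [3.141, 0.001, 1.834]
force: [0.3, -0.4, -1.5]
grip_width: 0.0166
finger_force: 39.3
```

```bash
python3 - <<'E'
from h import *
go(.6525,-.1143,.13)
f=grab('side','side2')
E
```

```text
t 4.45 pos [ 0.6279 -0.0654  0.1611] F [ 0.3 -0.4 -1.5] w 0.016571363886032326 ff 39.25753187388182
shift [-0.0535  0.011   0.0312] turn [ 0.02  0.08 -0.19]
```

Call:
send_rows --plan "-0.02 0.004 0 0 0 0 0.01; -0.04 0.008 0 0 0 -0.1 0.01; -0.0535 0.011 0.005 0 0 -0.2 0.01; -0.0535 0.011 0.025 0 0 -0.2 0.01; -0.0535 0.011 0.045 0 0 -0.2 0.01; -0.0535 0.011 0.06 0 0 -0.2 0.01; -0.0535 0.011 0.066 0 0 -0.2 0.01; -0.0535 0.011 0.066 0 0 -0.2 0.01; -0.0535 0.011 0.066 0 0 -0.2 0.01"

```text
clock: 5.25
position: [0.6522, -0.1104, 0.0948]
tool_rot: [3.141, -0.0, 1.841]
force: [0.4, 0.4, -1.1]
grip_width: 0.0164
finger_force: 39.3
```

```bash
python3 - <<'E'
from h import *
go(.6525,-.1143,.095)
ims=[]
for n in('top','side'):
    f=grab(n,n+'3'); u,v=map(int,px(f,[.645,-.11,.08])); print(n,u-25,v-25)
    ims.append(cv2.resize(f['color'][v-25:v+25,u-25:u+25,::-1],None,fx=8,fy=8,interpolation=cv2.INTER_CUBIC))
    p=observe()['position'];print(px(f,[p[0],p[1],p[2]-.0128]))
cv2.imwrite('pics/c3.png',np.hstack(ims))
E
```

```text
t 5.25 pos [ 0.6522 -0.1104  0.0948] F [ 0.4  0.4 -1.1] w 0.016398319294104822 ff 39.253078904002905
shift [-0.0038 -0.0008 -0.0002] turn [ 0.01 -0.    0.21]
top 308 143
(np.float64(333.70861500427935), np.float64(165.87820517477994))
side 321 155
(np.float64(348.35255669835044), np.float64(177.88736482493584))
```

View pics/c3.png

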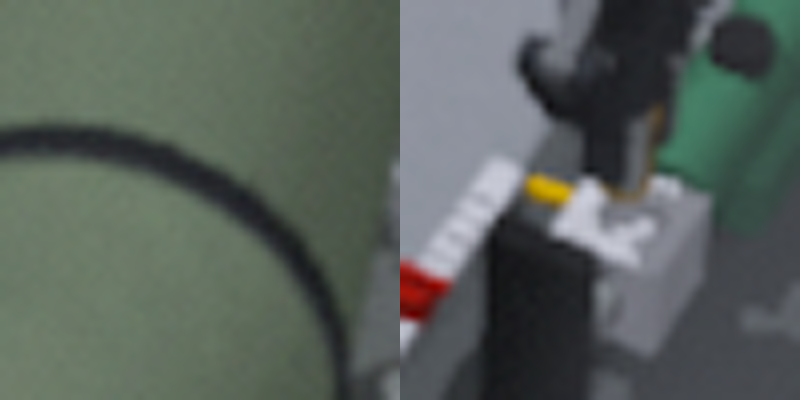

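```bash
python3 - <<'E'
from h import *
g=load('side3')
n=np.array([.965,.263]);m=np.array([-.263,.965])
a=pt(g,350.1,176.6,.082)[:2]; b=pt(g,300+299.5/6-.5,140+252.5/6-.5,.07)[:2]
print('foot n,m',a@n,a@m,'hole n,m',b@n,b@m)
print('u,v to 1mm n,m:',[np.array(px(g,[*(a+.01*d),.082]))-px(g,[*a,.082]) for d in(n,m)])
q=.5990*n-.2816*m; go(q[0],q[1],.080)
E
```

```text
foot n,m 0.60767811044972 -0.28029686816565247 hole n,m 0.6010790451898427 -0.28211410368502265
u,v to 1mm n,m: [array([ 1.59185443, -2.41721016]), array([-3.45232266, -1.27261096])]
t 5.35 pos [ 0.6526 -0.1107  0.0955] F [-0.7  0.3 -0. ] w 0.016593551796396096 ff 39.25905198790133
shift [-0.0032 -0.0015  0.0155] turn [0.08 0.03 0.19]
```

Call:
send_rows --plan "-0.003 -0.0025 0 0 0 0.2 0.01; -0.003 -0.0025 0.004 0 0 0.2 0.01; -0.003 -0.0025 0.008 0 0 0.2 0.01; -0.003 -0.0025 0.011 0 0 0.2 0.01; -0.003 -0.0025 0.013 0 0 0.2 0.01; -0.003 -0.0025 0.015 0 0 0.2 0.01; -0.003 -0.0025 0.015 0 0 0.2 0.01; -0.003 -0.0025 0.015 0 0 0.2 0.01"

```text
clock: 6.02
position: [0.6506, -0.1142, 0.0792]
tool_rot: [3.141, -0.0, 1.837]
force: [1.6, 1.0, -1.1]
grip_width: 0.0159
finger_force: 39.2
```

```bash
python3 - <<'E'
from h import *
s=observe();p=s['position'];print(p[:2]@[.965,.263],p[:2]@[-.263,.965],p[2],s['force'],s['moment'])
f=grab('side','side4');u,v=map(int,px(f,[.645,-.11,.08]))
cv2.imwrite('pics/c4.png',cv2.resize(f['color'][v-25:v+25,u-25:u+25,::-1],None,fx=10,fy=10,interpolation=cv2.INTER_CUBIC))
E
```

```text
0.5978093318200963 -0.28135315766317986 0.07919184461178004 [ 1.56450223  0.98312814 -1.08984037] [ 0.17479236 -0.50617196  0.01465414]
```

View pics/c4.png

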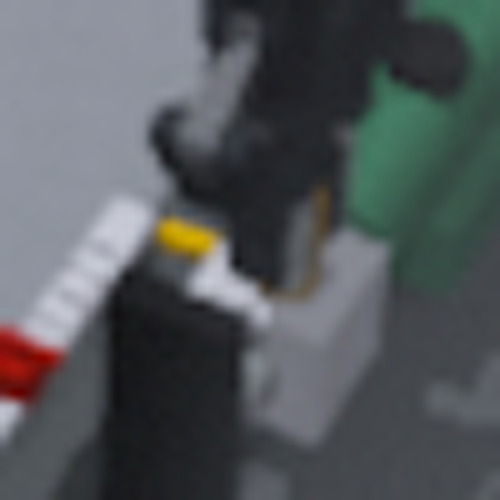

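The pin foot is below the block top with almost no vertical force, so it is in the hole. I'll keep lowering.

Call:
send_rows --plan "0 0 0.002 0 0 0 0.01; 0 0 0.004 0 0 0 0.01; 0 0 0.006 0 0 0 0.01; 0 0 0.0075 0 0 0 0.01; 0 0 0.0075 0 0 0 0.01"

```text
clock: 6.48
position: [0.6507, -0.1143, 0.0716]
tool_rot: [3.141, 0.0, 1.837]
force: [4.5, 1.2, -2.5]
grip_width: 0.0165
finger_force: 39.2
```

Call:
send_rows --plan "0 0.001 0 0 0 0 0.01; 0 0.0015 0 0 0 0 0.01; 0 0.0015 0 0 0 0 0.018; 0 0.0015 0 0 0 0 0.021; 0 0.0015 0 0 0 0 0.026; 0 0.0015 0 0 0 0 0.034; 0 0.0015 0 0 0 0 0.042; 0 0.0015 0 0 0 0 0.045; 0 0.0015 0 0 0 0 0.045; 0 0.0015 0 0 0 0 0.045"

```text
clock: 7.32
position: [0.6519, -0.114, 0.0718]
tool_rot: [-3.142, 0.0, 1.837]
force: [0.2, 0.2, -0.3]
grip_width: 0.0448
finger_force: 0.0
```

Call:
send_rows --plan "0 0 -0.005 0 0 0 0.045; 0 0 -0.02 0 0 0 0.045; 0 0 -0.04 0 0 0 0.045; 0 0 -0.07 0 0 0 0.045; 0 0 -0.09 0 0 0 0.045; 0 -0.02 -0.09 0 0 0 0.045; 0 -0.045 -0.09 0 0 0 0.045; 0 -0.065 -0.09 0 0 0 0.045; 0 -0.07 -0.09 0 0 0 0.045; 0 -0.07 -0.09 0 0 0 0.045"

```text
clock: 8.15
position: [0.5836, -0.133, 0.1626]
tool_rot: [3.141, 0.0, 1.835]
force: [0.2, -0.3, 0.0]
grip_width: 0.0451
finger_force: 0.0
```

```bash
python3 - <<'E'
from h import *
n=np.array([.965,.263]);m=np.array([-.263,.965]);q=(.5985-.070)*n-.2822*m
go(q[0],q[1],.1)
f=grab('side','side5');g=grab('top','top5');u,v=map(int,px(f,[.63,-.11,.08]));print(u-40,v-30)
cv2.imwrite('pics/c5.png',cv2.resize(f['color'][v-30:v+30,u-40:u+40,::-1],None,fx=10,fy=10,interpolation=cv2.INTER_CUBIC))
E
```

```text
t 8.15 pos [ 0.5836 -0.133   0.1626] F [ 0.2 -0.3  0. ] w 0.045069803470303586 ff 0.0
shift [-0.0005  0.0005  0.0626] turn [ 0.02  0.01 -0.09]
302 153
```

View pics/c5.png

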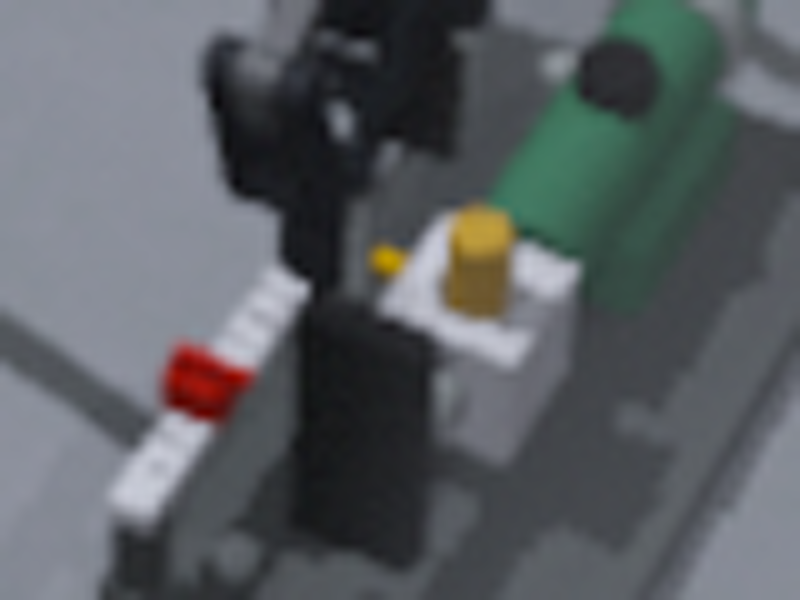

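The pin stands upright in the seat, at crop (480,260). The handle is at crop (365,430). Next I'll resolve the plate's height from its top and bottom edges.

```bash
python3 - <<'E'
from h import *
f=load('side5');n=np.array([.965,.263]);m=np.array([-.263,.965]);q=(.5985-.076)*n-.282*m
print('seen top',302+368/10-.5,153+337/10-.5,'bottom',302+362/10-.5,153+545/10-.5)
for z in(.02,.04,.085,.105,.125):print(z,px(f,[*q,z]))
w=.5985*n-.282*m
print('pin top z.094/.106 seen',302+48-.5,153+22.5-.5,px(f,[*w,.094]),px(f,[*w,.106]))
E
```

```text
seen top 338.3 186.2 bottom 337.7 207.0
0.02 (np.float64(335.7387156560624), np.float64(213.98955261380812))
0.04 (np.float64(335.98532547201336), np.float64(209.11953307904267))
0.085 (np.float64(336.56522306358556), np.float64(197.66778859664922))
0.105 (np.float64(336.834742992966), np.float64(192.34534303206226))
0.125 (np.float64(337.11195691298485), np.float64(186.8709575109719))
pin top z.094/.106 seen 349.5 175.0 (np.float64(349.54964196822806), np.float64(175.8248432893501)) (np.float64(349.8101432685218), np.float64(172.58195754404198))
```

Call:
send_rows --plan "-0.0005 0.0005 0.02 0 0 0 0.045; -0.0005 0.0005 0.04 0 0 0 0.045; -0.0005 0.0005 0.06 0 0 0 0.045; -0.0005 0.0005 0.071 0 0 0 0.045; -0.0005 0.0005 0.0756 0 0 0 0.045; -0.0005 0.0005 0.0756 0 0 0 0.03; -0.0005 0.0005 0.0756 0 0 0 0.022; -0.0005 0.0005 0.0756 0 0 0 0.016; -0.0005 0.0005 0.0756 0 0 0 0.01; -0.0005 0.0005 0.0756 0 0 0 0.005" --grip_force 50

```text
clock: 9.08
position: [0.5856, -0.1329, 0.0873]
tool_rot: [3.14, 0.001, 1.836]
force: [-1.4, 0.3, 7.8]
grip_width: 0.0116
finger_force: 49.2
```

Call:
send_rows --plan "0 0 0 0 0 0 0.003; 0 0 0 0 0 0 0.003; 0 0 0 0 0 0 0.003; 0 0 0 0 0 0 0.003" --grip_force 80

```text
clock: 9.42
position: [0.5856, -0.1328, 0.0873]
tool_rot: [3.14, 0.001, 1.836]
force: [-1.1, 0.6, 8.6]
grip_width: 0.0112
finger_force: 77.8
```

Call:
send_rows --plan "0 -0.002 0 0 0 0 0.003; 0 -0.005 0 0 0 0 0.003; 0 -0.009 0 0 0 0 0.003; 0 -0.013 0 0 0 0 0.003; 0 -0.017 0 0 0 0 0.003; 0 -0.021 0 0 0 0 0.003; 0 -0.025 0 0 0 0 0.003; 0 -0.028 0 0 0 0 0.003; 0 -0.03 0 0 0 0 0.003; 0 -0.03 0 0 0 0 0.003"

```text
clock: 10.25
position: [0.5573, -0.1405, 0.0873]
tool_rot: [3.138, 0.001, 1.837]
force: [6.8, 2.2, 3.8]
grip_width: 0.0112
finger_force: 78.3
```

Call:
send_rows --plan "0 -0.002 0 0 0 0 0.003; 0 -0.005 0 0 0 0 0.003; 0 -0.009 0 0 0 0 0.003; 0 -0.013 0 0 0 0 0.003; 0 -0.017 0 0 0 0 0.003; 0 -0.021 0 0 0 0 0.003; 0 -0.023 0 0 0 0 0.003; 0 -0.024 0 0 0 0 0.003; 0 -0.024 0 0 0 0 0.003; 0 -0.024 0 0 0 0 0.003"

```text
clock: 11.08
position: [0.5347, -0.1465, 0.0873]
tool_rot: [3.138, 0.001, 1.837]
force: [7.8, 4.3, 5.1]
grip_width: 0.0115
finger_force: 78.2
```

```bash
python3 - <<'E'
from h import *
p=observe()['position'];print('pull',.5302-p[:2]@[.965,.263],'m',p[:2]@[-.263,.965])
ims=[]
for k in('side','top'):
    f=grab(k,k+'6');u,v=map(int,px(f,[.6,-.11,.07]));print(k,u-25,v-25)
    ims.append(cv2.resize(f['color'][v-25:v+25,u-25:u+25,::-1],None,fx=8,fy=8,interpolation=cv2.INTER_CUBIC))
cv2.imwrite('pics/c6.png',np.hstack(ims))
E
```

```text
pull 0.05270560347545006 m -0.28199906072493375
side 309 166
top 308 160
```

View pics/c6.png

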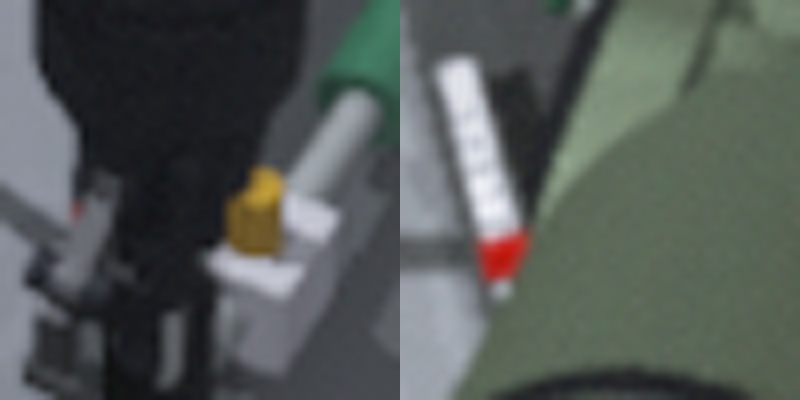

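The tab is hidden by the gripper. The pin is still seated, at crop (255,210). I'll compute the required pull from colour centroids in the earlier pictures instead.

```bash
python3 - <<'E'
from h import *
n=np.array([.965,.263]);m=np.array([-.263,.965])
for t in('top0','side0','side5','top5'):
    f=load(t);h=cv2.cvtColor(f['color'],cv2.COLOR_RGB2HSV).astype(int)
    u0,v0=map(int,px(f,[.615,-.08,.066]));M=np.zeros(h.shape[:2],bool);M[v0-25:v0+25,u0-22:u0+22]=1
    r=M&((h[...,0]<8)|(h[...,0]>172))&(h[...,1]>130)&(h[...,2]>60)
    y=M&(abs(h[...,0]-24)<9)&(h[...,1]>130)&(h[...,2]>90)
    for k,a in(('tab',y),('ptr',r)):
        v,u=np.nonzero(a)
        if len(u)==0: print(t,k,'none');continue
        P=np.array([pt(f,i,j,.066)[:2] for i,j in zip(u,v)]);N,W=P@n*1e3,P@m*1e3
        # centreline near the tip (tab: high m, pointer: low m)
        s=np.argsort(W)[::-1 if k=='tab' else 1][:max(5,len(u)//3)]
        print(t,k,len(u),'n mean',N.mean().round(1),'n tip',N[s].mean().round(1),'m',W.min().round(1),W.max().round(1))
f=load('side6');p=[.5302-.0527,-.282]
w=(.6002-.0527)*n-.282*m
print('pin base pred',px(f,[*w,.07]),'seen ~',309+258/8-.5,166+245/8-.5,'(front lower edge)')
E
```

```text
top0 tab 20 n mean 598.5 n tip 598.4 m -258.9 -243.9
top0 ptr 39 n mean 543.2 n tip 543.4 m -242.1 -217.9
side0 tab 14 n mean 602.5 n tip 602.3 m -256.9 -244.2
side0 ptr 41 n mean 540.6 n tip 540.2 m -241.2 -221.6
side5 tab 45 n mean 611.5 n tip 613.2 m -284.3 -250.6
side5 ptr 41 n mean 540.6 n tip 540.2 m -241.2 -221.6
top5 tab none
top5 ptr none
pin base pred (np.float64(340.65075497068017), np.float64(195.00514433692385)) seen ~ 340.75 196.125 (front lower edge)
```

Call:
send_rows --plan "0 -0.001 0 0 0 0 0.003; 0 -0.002 0 0 0 0 0.003; 0 -0.002 0 0 0 0 0.003; 0 -0.002 0 0 0 0 0.003; 0 -0.002 0 0 0 0 0.003; 0 -0.002 0 0 0 0 0.003"

```text
clock: 11.68
position: [0.5329, -0.147, 0.0873]
tool_rot: [3.138, 0.001, 1.837]
force: [7.2, 3.4, 4.6]
grip_width: 0.0113
finger_force: 78.3
```

```bash
python3 - <<'E'
from h import *
s=observe();p=s['position'];print('pull',.5302-p[:2]@[.965,.263],s['finger_force'],s['force'],s['clock'])
f=grab('side','side7')
# rod shift measured from pin colour: side5 vs side7
n=np.array([.965,.263])
for t in('side5','side7'):
    f=load(t);h=cv2.cvtColor(f['color'],cv2.COLOR_RGB2HSV).astype(int)
    a=(abs(h[...,0]-20)<8)&(h[...,1]>130)&(h[...,2]>70);a[:150]=0;a[230:]=0;a[:,:325]=0;a[:,:]&=np.arange(640)<365
    v,u=np.nonzero(a)
    k=v>=v.max()-1;print(t,len(u),'low edge',u[k].mean(),v.max(),'right',u.max(), (pt(f,u[k].mean(),v.max(),.07)[:2]@n))
E
```

```text
pull 0.05462095840833242 78.346688747406 [7.21194712 3.44146988 4.64585134] 11.6833
side5 58 low edge 349.0 183 right 352 0.5959247212755479
side7 55 low edge 339.72727272727275 197 right 343 0.540487654966767
```

The image puts the rod shift at 55 mm, the arm reads 54.6 mm and the target is about 54.8 mm, so they agree. The rod is at rest, so I'm handing in.

```bash
python3 -c "
from workcell import bot
print(bot.job_done())"
```

```text
the job is handed in; nothing more can be done
None
```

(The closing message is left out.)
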